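Put the lid on the washed pot

TASK

The clean pot is ready to be put away. Take the wooden spatula that lies across it and lay it flat in the white utensil tray, then put the large lid on the pot so that it sits fully home and level, lowering it gently rather than dropping it. Leave the pot where it stands, upright, do not disturb the other things on the counter, and let go of everything at the end.

Things in the scene. Friction and masses are not known exactly. Their poses are not given: they have to be found in the camera images.
- pot: The larger of two round stainless pots, standing loose on the counter, about 0.9 kg. Outer diameter 150 mm, height 110 mm, wall 4.5 mm, so the mouth is 141 mm wide. Two wire loop handles along its own +y and -y, reaching 109 mm from the axis, 82 mm above its foot. Origin: centre of its underside; z up.
- pot_rim (a point): Centre of the larger pot's mouth, at rim height (110 mm above its foot).
- spatula: Plain wooden spatula, 200 mm long, 60 g, at the start lying flat and centred across the larger pot's mouth. Origin: middle of its length, on its underside; length along its own x. Handle, 22 mm wide, 10 mm thick, from x = -100 to +40 mm; blade, 46 mm wide, 8 mm thick, from x = +34 to +100 mm. Grip it across the handle at the origin.
- tray: White open utensil tray, fixed to the counter: 250 mm (its own x) by 160 mm (its own y), 24 mm high, walls 4 mm, floor about 4 mm. Origin: centre of its underside.
- lid: The larger of two stainless lids, 0.26 to 0.42 kg, loose on the drainboard, handle up. Origin: centre of its underside, z up. A round plug 10 mm deep, 120 mm diameter at its foot widening to 132 mm, drops into the pot's mouth; above it a 162 mm flange, underside 10 mm above the origin, rests on the rim. Its dome tops out 20 mm above the origin.
- lid_grip (a point): Centre of the larger lid's handle, 47 mm above the lid's origin. The handle is a black bar along the lid's own x (and this point's x), 80 mm long, 18 mm wide, from 36 to 60 mm above the lid's origin, on two posts at its ends.
- drainboard: Grey ribbed drainboard, fixed, 200 by 180 mm, 10 mm thick; the larger lid lies on it. Origin: centre of its underside.
- small_pot: Bystander: a smaller stainless pot, 112 mm diameter, 75 mm high, loose. Origin: centre of its underside.
- small_lid: Bystander: a smaller lid of the same kind, 122 mm diameter, 60 mm high over its handle, for the small pot. Origin: centre of its underside.
- soap: Bystander: pump bottle of dish soap, 62 mm diameter, 165 mm high. Origin: centre of its underside.
- bowl: Bystander: white bowl, 72 mm diameter, 40 mm high. Origin: centre of its underside.
- sponge: Bystander: scouring sponge, 85 by 50 by 29 mm. Origin: centre of its underside.
- mug: Bystander: blue mug, 74 mm diameter, 85 mm high. Origin: centre of its underside.
- dish: Bystander: white dish, 120 mm diameter, 20 mm high. Origin: centre of its underside.
Things that resemble listed ones, but are neither listed nor needed, are in the scene too. Leave any yellow look-alike of the lid alone.

How it is judged:
By the outcome, as a careful person would: the job done as asked, in the order asked, and still so for the second after the job is handed in, with the robot touching nothing.
It also fails if it takes over 61 s, if anything falls off the work surface, if the arm or the gripper's body presses on something with over 40 N, if the wrist force passes 120 N, or if a joint passes its speed limit or range.

ROBOT

A 6-joint arm with a two-finger parallel gripper is mounted at the origin on the work surface. World frame = base frame: x ahead of the robot, y to its left, z up, the work surface at z = 0. Lengths are in m, angles in rad, forces in N, time in s.
With the tool pointing down it reaches from about 0.425 to 0.95 m from the base axis. Payload 3.5 kg.
Tool frame: the origin (TCP) lies at the centre of the arm's flange, where the gripper is bolted on; the fingertips stand 173 mm ahead of it and the grasp point (between the pads) lies 155 mm ahead of it; x points along the fingers, y is the direction in which the jaws open and shut, and the axes are right-handed (so a half turn about x gives the same grasp; the last joint's range is limited). The gripper opens to 85 mm and grips with 20 to 120 N. Pads are 22 mm wide; open, the fingers measure 114 mm over their backs; the gripper's body (76 mm by 85 mm) begins 54 mm behind the grasp point. The pads swing forward as they close: fully open they stand 13 mm farther back than shut.
Start: joints at [1.151, 0.286, 1.577, -0, 1.279, -0.15], TCP at [0.18, 0.651, 0.405] pointing down, gripper open.
Joint ranges: [-2.77, 2.77], [-0.9, 2.22], [0.21, 2.48], [-1.53, 4.67], [0.24, 2.81], [-2.84, 2.84]. Speed limits (rad/s): [2.79, 2.79, 3.14, 3.14, 3.14, 3.14].

INTERFACE

Orientations are given as a rotation vector (axis times angle).
In Python, from cell import r gives the robot as it stands.
- The arm moves only by the tool apply_moves, never from a script. Its argument "commands" is a list of rows, each an object of numbers: "x", "y", "z": the shift along the world's x, y, z in mm; "wx", "wy", "wz": the turn, a rotation vector about the world's x, y, z in degrees; "fingers": the opening, from 0 (shut) to 1 (fully open). A call has 1 to 5 rows; each row is the pose to reach, as a shift and turn from the pose commanded when the call began; what a row does not reach only later rows make up. A row lasts 1/8 s, in which the tool goes at most 62.5 mm and 10.7 degrees, less where a joint would pass 70% of its speed; a pose out of reach is approached as far as the arm can. A call with a gripper value outside its range is refused whole. The fingers move at their own pace and stop on an object; "squeeze" is the grip in N (left out, the last holds). Time passes only in rows, so rows that repeat a pose let the fingers close. It gives the time, the measured TCP pose, the force and the opening at its end, in the units of the state.
- r.state(): the state, without advancing time (a new reading comes with each control period).
- r.read_camera(name): name is "side" or "top" or "wrist"; returns a dict with "frame" (384x512x3 uint8, red, green, blue), "camera_matrix" (3x3 intrinsics, pixels), "pose" (4x4, takes a point from camera to world coordinates); the wrist camera has in their place "tool_from_camera" (4x4, takes a point from camera to tool coordinates, whose origin is the TCP and whose axes are the tool frame's). Camera axes: x right, y down, z forward; pixel columns grow to the right and rows downward; lengths in m; the calibration is good to about 2 mm. A picture is of the moment at which its call begins: read the wrist's pose just before it. There is no depth.
- r.sign_off(): hands the job in, once; it reports no verdict.
The state is a dict: "t": time; "joint_pos": joint angles; "dq": joint speeds; "joint_efforts": joint torques, N m; "tcp_pos": TCP position; "orientation": TCP orientation; "ft_force": force on the tool from outside, world axes, zero at the start; "moment": the same for the moment, N m; "gripper_width": opening from 0.0 (shut) to 1.0 (fully open).
Only numpy, scipy, OpenCV 4.12 (cv2) and the standard library are available. Lean on these libraries where they do the work, as an engineer would, in place of code of your own. Each camera call takes 0.05 s, during which the arm holds its last target.

## Working session

There is one attempt and no reset: what is moved stays moved. The work goes in short steps, Python scripts to look and compute and a tool call to move; the robot and the scene stay as the last step left them, time stands still between calls to the robot, and variables do not carry over. Pictures are saved under pics/ and viewed, and the job is handed in when it is done.

Besides the shell and the picture viewer there is one more tool, called after "Call:" in YAML: its name, and indented under it one key for each argument. apply_moves: Moves the arm, as the interface text tells. Its arguments: {"type":"object","properties":{"commands":{"type":"array","items":{"type":"object","properties":{"x":{"type":"number"},"y":{"type":"number"},"z":{"type":"number"},"wx":{"type":"number"},"wy":{"type":"number"},"wz":{"type":"number"},"fingers":{"type":"number"}}}},"squeeze":{"type":"number"}},"required":["commands"]}

```bash
mkdir -p pics; ls
python3 - <<'E'
from cell import r
import cv2,pickle
d={}
s=r.state();print(s)
for n in ["side","top","wrist"]:
    c=r.read_camera(n);d[n]=c
    cv2.imwrite(f"pics/{n}0.png",c["frame"][:,:,::-1])
    print(n,c["camera_matrix"],c.get("pose",c.get("tool_from_camera")))
pickle.dump((s,d),open("v0.pkl","wb"))
E
```

```text
pics
{'t': 0.0, 'joint_pos': array([ 1.15100116e+00,  2.87201097e-01,  1.57814207e+00, -2.24558349e-06,
        1.27861208e+00, -1.50002173e-01]), 'dq': array([-0.00112291, -0.00089746,  0.00099582, -0.0003375 , -0.00054815,
       -0.00070233]), 'joint_efforts': array([-1.53274777e-03, -4.05983377e+01, -2.92624837e+01, -2.10560038e-04,
        5.81082510e-03,  8.96131297e-06]), 'tcp_pos': array([0.1797831 , 0.65036825, 0.40334199]), 'orientation': array([ 0.21001159,  1.56106358, -0.21358329]), 'ft_force': array([-0.65133563, -0.39073309,  0.05859005]), 'moment': array([-0.0148086 , -0.00565112,  0.07082483]), 'gripper_width': 1.0052342697115744}
side [[428.1875703    0.         251.83916358]
 [  0.         428.1875703  186.6599197 ]
 [  0.           0.           1.        ]] [[ 0.99403048 -0.09291589  0.05718432  0.41895624]
 [-0.10758555 -0.74767546  0.65529135 -0.70248571]
 [-0.01813167 -0.65753178 -0.75320861  0.89408462]
 [ 0.          0.          0.          1.        ]]
top [[388.90370022   0.         249.11638189]
 [  0.         388.90370022 192.35014349]
 [  0.           0.           1.        ]] [[ 0.01653784 -0.99647311  0.08226684  0.40668515]
 [-0.99974886 -0.01772439 -0.01371374  0.00613239]
 [ 0.0151235  -0.08201938 -0.99651598  1.3300356 ]
 [ 0.          0.          0.          1.        ]]
wrist [[266.5002433    0.         255.90055296]
 [  0.         266.5002433  189.40246161]
 [  0.           0.           1.        ]] [[-1.26687074e-03 -3.11252585e-01  9.50326377e-01  3.07580527e-02]
 [ 9.99999118e-01 -7.73164013e-04  1.07986093e-03  1.70577582e-04]
 [ 3.98648651e-04  9.50326907e-01  3.11253290e-01 -8.11336942e-02]
 [ 0.00000000e+00  0.00000000e+00  0.00000000e+00  1.00000000e+00]]
```

View pics/side0.png

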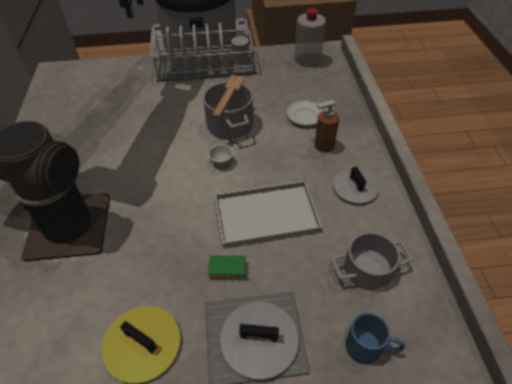

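View pics/top0.png

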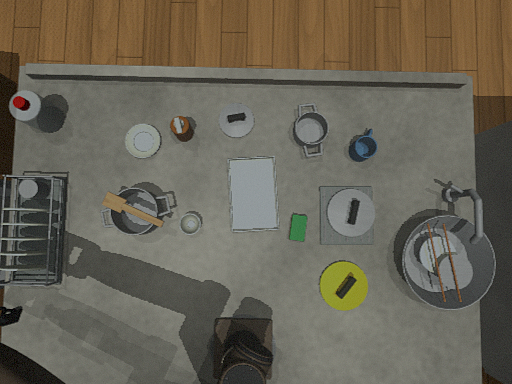

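View pics/wrist0.png

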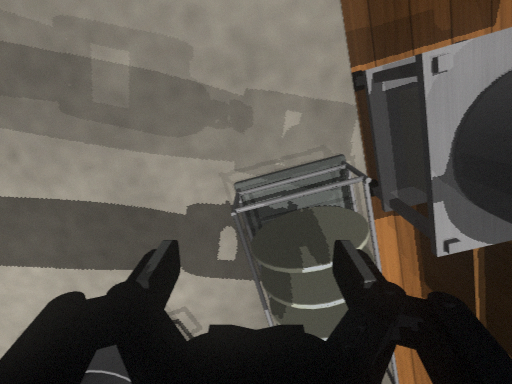

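The top view shows the pot with the spatula at about (135,210), the tray at (253,193), the drainboard lid at (351,212) and the yellow look-alike at (344,285). The side view has the same layout. Next I'll measure them.

```bash
cat > h.py <<'E'
import numpy as np,cv2
from scipy.spatial.transform import Rotation as R
def ray(c,uv,z,P=None):
    P=c["pose"] if P is None else P
    K=c["camera_matrix"]; uv=np.atleast_2d(np.float64(uv))
    d=np.c_[uv,np.ones(len(uv))]@np.linalg.inv(K).T@P[:3,:3].T
    o=P[:3,3]; return o+d*((z-o[2])/d[:,2])[:,None]
def proj(c,X,P=None):
    P=c["pose"] if P is None else P
    p=(np.atleast_2d(X)-P[:3,3])@P[:3,:3]
    p=p@c["camera_matrix"].T; return p[:,:2]/p[:,2:]
def wpose(s,c):
    T=np.eye(4);T[:3,:3]=R.from_rotvec(s["orientation"]).as_matrix();T[:3,3]=s["tcp_pos"]
    return T@c["tool_from_camera"]
def tri(c1,u1,c2,u2):
    P=[]
    for c in (c1,c2):
        Ti=np.linalg.inv(c["pose"]);P.append(c["camera_matrix"]@Ti[:3])
    X=cv2.triangulatePoints(P[0],P[1],np.float64(u1).reshape(2,1),np.float64(u2).reshape(2,1))[:,0]
    return X[:3]/X[3]
E
python3 - <<'E'
import pickle,cv2,numpy as np
from h import *
s,d=pickle.load(open("v0.pkl","rb"))
def mask(n,lo,hi,box):
    f=d[n]["frame"];h=cv2.cvtColor(f,cv2.COLOR_RGB2HSV)
    m=cv2.inRange(h,np.array(lo),np.array(hi));z=np.zeros_like(m);x0,y0,x1,y1=box;z[y0:y1,x0:x1]=m[y0:y1,x0:x1]
    cs,_=cv2.findContours(z,0,1);return z,max(cs,key=cv2.contourArea)
# spatula
for n,box in (("top",(95,180,180,240)),("side",(205,70,255,120))):
    z,c=mask(n,(5,90,60),(25,255,255),box)
    q=ray(d[n],c.reshape(-1,2),0.119)[:,:2].astype(np.float32)*1000
    print(n,"spat",cv2.minAreaRect(q),cv2.contourArea(c))
# lid handle
for n,box in (("top",(330,190,375,235)),("side",(225,310,295,350))):
    z,c=mask(n,(0,0,0),(180,255,55),box)
    q=ray(d[n],c.reshape(-1,2),0.070)[:,:2].astype(np.float32)*1000
    print(n,"lidh",cv2.minAreaRect(q),cv2.boundingRect(c))
# tray top
for n,box in (("top",(220,148,285,238)),):
    z,c=mask(n,(0,0,150),(180,60,255),box)
    q=ray(d[n],c.reshape(-1,2),0.02)[:,:2].astype(np.float32)*1000
    print(n,"tray",cv2.minAreaRect(q),cv2.boundingRect(c))
f=d["top"]["frame"][:,:,::-1]
cv2.imwrite("pics/z1.png",cv2.resize(f[170:250,85:225],None,fx=5,fy=5,interpolation=2))
cv2.imwrite("pics/z2.png",cv2.resize(f[140:250,220:385],None,fx=4.5,fy=4.5,interpolation=2))
f=d["side"]["frame"][:,:,::-1]
cv2.imwrite("pics/z3.png",cv2.resize(f[70:180,180:320],None,fx=5,fy=5,interpolation=2))
cv2.imwrite("pics/z4.png",cv2.resize(f[290:384,200:310],None,fx=6,fy=6,interpolation=2))
E
```

```text
top spat ((441.567626953125, 348.22601318359375), (196.8970489501953, 45.28893280029297), 64.62242126464844) 515.0
side spat ((448.771484375, 341.2308349609375), (205.5337371826172, 47.15664291381836), 70.2857666015625) 404.5
top lidh ((454.4662170410156, -349.4503173828125), (24.299503326416016, 77.60824584960938), 77.85144805908203) (347, 200, 12, 24)
side lidh ((453.88922119140625, -366.1456298828125), (28.572193145751953, 77.0677490234375), 77.74868774414062) (240, 324, 39, 18)
top tray ((511.36114501953125, -21.46363067626953), (233.49635314941406, 147.93600463867188), 4.260542869567871) (229, 159, 47, 70)
```

View pics/z1.png

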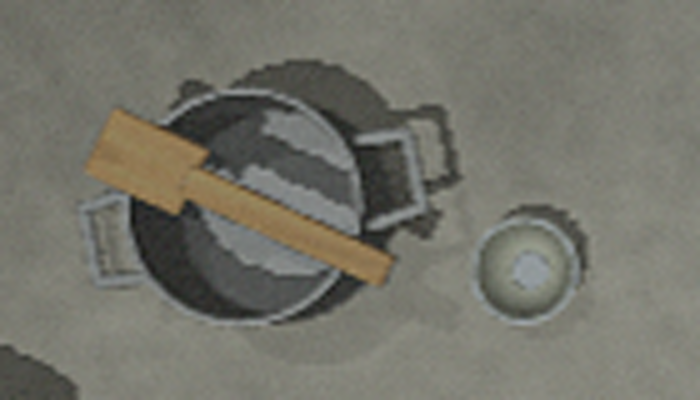

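View pics/z2.png

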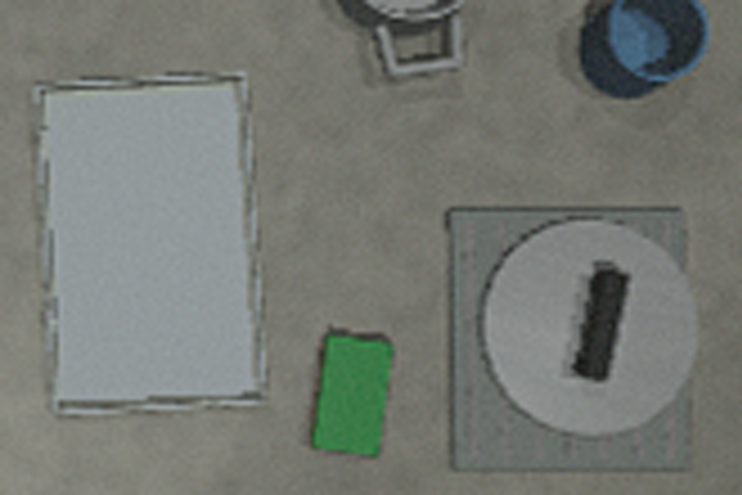

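View pics/z3.png

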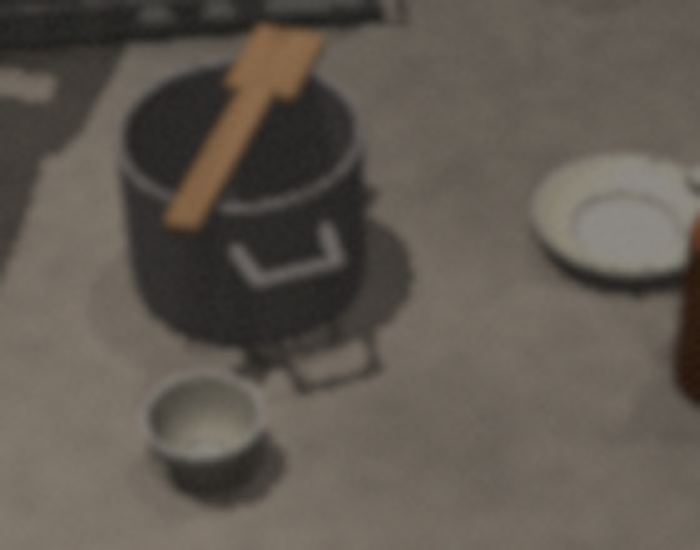

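View pics/z4.png

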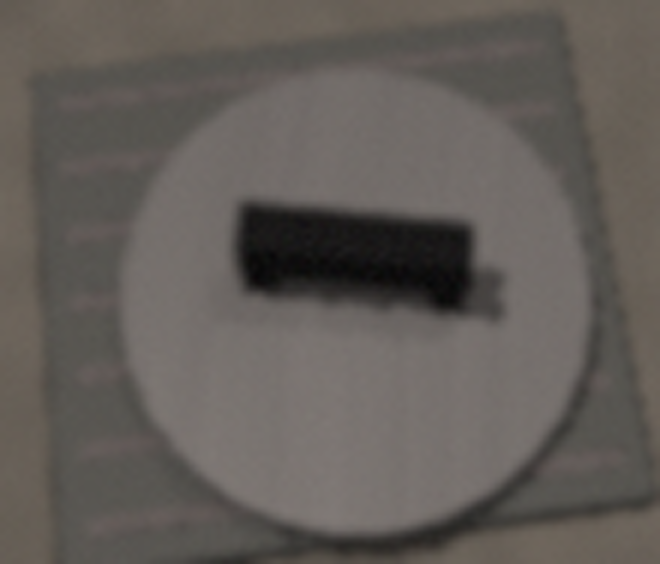

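The top and side views differ by 7 mm or so on the spatula, because top pixels are coarse (3.3 mm). I'll go over the pot and measure with the wrist camera. The spatula blade points to +y/+x.

Run:
```python
from h import *
import pickle
s,d=pickle.load(open("v0.pkl","rb"))
M=R.from_rotvec(s["orientation"]).as_matrix();print(M.round(3))
y=M[:,1];a=np.degrees(np.arctan2(y[1],y[0]));print("jaw yaw",a)
for t in (67-90,67+90): print("turn",(t-a+180)%360-180)
```

```text
[[-0.001  0.267  0.964]
 [-0.002  0.964 -0.267]
 [-1.    -0.002 -0.   ]]
jaw yaw 74.54206073153743
turn -97.54206073153743
turn 82.45793926846255
```

Call:
apply_moves:
  commands:
    - {"x":30,"y":-35,"wz":-10}
    - {"x":60,"y":-70,"wz":-20}
    - {"x":90,"y":-105,"wz":-30}
    - {"x":120,"y":-140,"wz":-40}
    - {"x":150,"y":-175,"wz":-50,"fingers":0.7}

```text
$.commands[0]: bad value
```

Call:
apply_moves:
  commands:
    - {"x":25,"y":-30,"wz":-10}
    - {"x":50,"y":-60,"wz":-20}
    - {"x":75,"y":-90,"wz":-30}
    - {"x":100,"y":-115,"wz":-40}
    - {"x":115,"y":-130,"wz":-47.5}

```text
$.commands[0]: bad value
```

Call:
apply_moves:
  commands:
    - {"z":0}
    - {"z":0}

```text
$.commands[0]: bad value
```

```bash
cat > shot.py <<'E'
import sys,pickle,cv2
from cell import r
from h import *
def shot(tag,names=("wrist",)):
    s=r.state();d={}
    for n in names:
        if n=="wrist": s=r.state()
        c=r.read_camera(n)
        if n=="wrist": c["pose"]=wpose(s,c)
        d[n]=c; cv2.imwrite(f"pics/{n}_{tag}.png",c["frame"][:,:,::-1])
    M=R.from_rotvec(s["orientation"]).as_matrix()
    print("t",s["t"],"tcp",(s["tcp_pos"]*1000).round(1),"yaw",np.degrees(np.arctan2(M[1,1],M[0,1])).round(2),"xaxis",M[:,0].round(4),"F",s["ft_force"].round(1),"w",round(s["gripper_width"],3))
    pickle.dump((s,d),open(f"{tag}.pkl","wb")); return s,d
if __name__=="__main__": shot(sys.argv[1],sys.argv[2:] or ("wrist",))
E
python3 shot.py a
```

```text
t 0.15 tcp [179.8 650.4 403.6] yaw 74.54 xaxis [-8.0e-04 -1.7e-03 -1.0e+00] F [0.4 0.2 0.3] w 1.0
```

View pics/wrist_a.png

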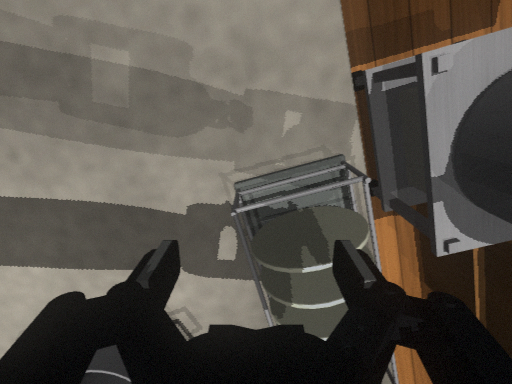

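The rows were refused and the arm did not move. Rows probably need every field, so I'll send full rows.

Call:
apply_moves:
  commands:
    - {"x":30,"y":-35,"z":0,"wx":0,"wy":0,"wz":-10,"fingers":0.7}
    - {"x":60,"y":-70,"z":0,"wx":0,"wy":0,"wz":-20,"fingers":0.7}
    - {"x":90,"y":-105,"z":0,"wx":0,"wy":0,"wz":-30,"fingers":0.7}
    - {"x":120,"y":-140,"z":0,"wx":0,"wy":0,"wz":-40,"fingers":0.7}
    - {"x":150,"y":-175,"z":0,"wx":0,"wy":0,"wz":-50,"fingers":0.7}

```text
t: 0.82
tcp_pos: [0.3306, 0.4743, 0.4046]
orientation: [0.892, 1.38, -0.893]
ft_force: [-0.1, 0.6, 0.2]
gripper_width: 0.703
```

Call:
apply_moves:
  commands:
    - {"x":25,"y":-30,"z":0,"wx":0,"wy":0,"wz":-10,"fingers":0.7}
    - {"x":50,"y":-60,"z":0,"wx":0,"wy":0,"wz":-20,"fingers":0.7}
    - {"x":75,"y":-90,"z":0,"wx":0,"wy":0,"wz":-30,"fingers":0.7}
    - {"x":100,"y":-115,"z":0,"wx":0,"wy":0,"wz":-40,"fingers":0.7}
    - {"x":115,"y":-130,"z":0,"wx":0,"wy":0,"wz":-47.5,"fingers":0.7}

```text
t: 1.45
tcp_pos: [0.4458, 0.3443, 0.4046]
orientation: [1.502, 0.988, -1.502]
ft_force: [-0.1, -0.4, -1.0]
gripper_width: 0.701
```

Call:
apply_moves:
  commands:
    - {"x":0,"y":0,"z":0,"wx":0,"wy":0,"wz":0,"fingers":0.7}
    - {"x":0,"y":0,"z":0,"wx":0,"wy":0,"wz":0,"fingers":0.7}

```text
t: 1.7
tcp_pos: [0.4444, 0.3459, 0.4046]
orientation: [1.496, 0.994, -1.497]
ft_force: [-0.7, -0.1, -0.7]
gripper_width: 0.701
```

```bash
python3 shot.py b
```

```text
t 1.7 tcp [444.4 345.9 404.6] yaw -22.84 xaxis [-6.e-04  2.e-04 -1.e+00] F [-0.7 -0.1 -0.7] w 0.701
```

View pics/wrist_b.png

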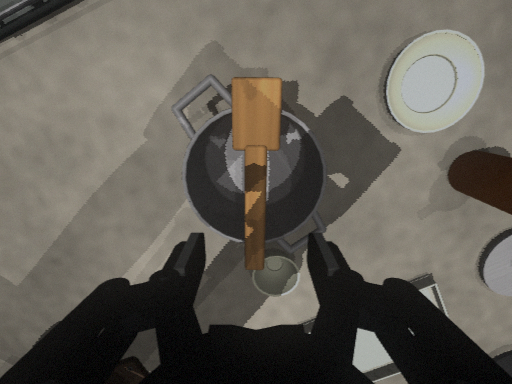

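The wrist view has the spatula nearly vertical in the image: blade (233-282, 77-150), handle end (255,270), pot mouth about (256,173).

Run:
```python
import pickle
from h import *
s,d=pickle.load(open("b.pkl","rb"));c=d["wrist"];f=c["frame"];P=c["pose"]
h=cv2.cvtColor(f,cv2.COLOR_RGB2HSV)
m=cv2.inRange(h,(5,90,40),(25,255,255));m[280:]=0;m[:60]=0;m[:,:225]=0;m[:,290:]=0
cs,_=cv2.findContours(m,0,1);k=max(cs,key=cv2.contourArea).reshape(-1,2)+0.0
q=ray(c,k,0.119,P)[:,:2]*1000
(cx,cy),sz,an=cv2.minAreaRect(q.astype(np.float32));print(cx,cy,sz,an)
# pixel-row centers of handle -> axis
ys=np.arange(155,262);mid=[(y,np.flatnonzero(m[y]).min(),np.flatnonzero(m[y]).max()) for y in ys if m[y].any()]
p=ray(c,[((a+b)/2,y) for y,a,b in mid],0.120,P)[:,:2]*1000
A=p[0];B=p[-1];v=A-B;print("axis yaw",np.degrees(np.arctan2(v[1],v[0])),"ends",A,B)
ends=ray(c,[(256,77),(255,270)],0.119,P)*1000;print(ends, np.linalg.norm(ends[0]-ends[1]))
print("w handle mm",np.median([b-a+1 for _,a,b in mid])*(P[2,3]-.12)/266.5*1000)
# pot rim
g=cv2.cvtColor(f,cv2.COLOR_RGB2GRAY)
cv2.imwrite("pics/rim.png",cv2.resize(f[60:290,150:350,::-1],None,fx=2.6,fy=2.6,interpolation=2))
# predicted mouth circle
th=np.linspace(0,2*np.pi,60)
```

```text
443.327880859375 348.96099853515625 (198.13677978515625, 45.533836364746094) 66.41725158691406
axis yaw 66.30441374069004 ends [455.08074228 376.04237916] [407.84621925 268.41660641]
[[482.48799685 439.81901392 119.        ]
 [404.08740721 256.72142047 119.        ]] 199.17675863456347
w handle mm 19.999116772266905
```

View pics/rim.png

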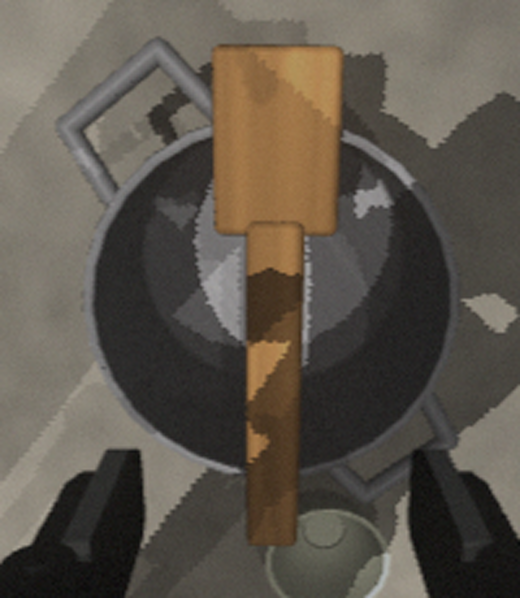

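Call:
apply_moves:
  commands:
    - {"x":-1,"y":2.5,"z":-40,"wx":0,"wy":0,"wz":-1,"fingers":0.7}
    - {"x":-1,"y":2.5,"z":-80,"wx":0,"wy":0,"wz":-1,"fingers":0.7}
    - {"x":-1,"y":2.5,"z":-110,"wx":0,"wy":0,"wz":-1,"fingers":0.6}
    - {"x":-1,"y":2.5,"z":-128,"wx":0,"wy":0,"wz":-1,"fingers":0.6}
    - {"x":-1,"y":2.5,"z":-136,"wx":0,"wy":0,"wz":-1,"fingers":0.6}

```text
t: 2.38
tcp_pos: [0.4434, 0.3485, 0.268]
orientation: [1.508, 0.983, -1.51]
ft_force: [-0.4, -0.5, 0.5]
gripper_width: 0.605
```

Call:
apply_moves:
  commands:
    - {"x":0,"y":0,"z":0,"wx":0,"wy":0,"wz":0,"fingers":0.5}
    - {"x":0,"y":0,"z":0,"wx":0,"wy":0,"wz":0,"fingers":0.35}
    - {"x":0,"y":0,"z":0,"wx":0,"wy":0,"wz":0,"fingers":0.2}
    - {"x":0,"y":0,"z":0,"wx":0,"wy":0,"wz":0,"fingers":0.1}
    - {"x":0,"y":0,"z":0,"wx":0,"wy":0,"wz":0,"fingers":0.1}
  squeeze: 30

```text
t: 3.0
tcp_pos: [0.4444, 0.3484, 0.2702]
orientation: [1.513, 0.981, -1.508]
ft_force: [-1.2, -0.3, 5.9]
gripper_width: 0.251
```

```bash
python3 shot.py c
```

```text
t 3.0 tcp [444.4 348.4 270.2] yaw -23.96 xaxis [ 0.0023  0.0013 -1.    ] F [-1.2 -0.3  5.9] w 0.251
```

View pics/wrist_c.png

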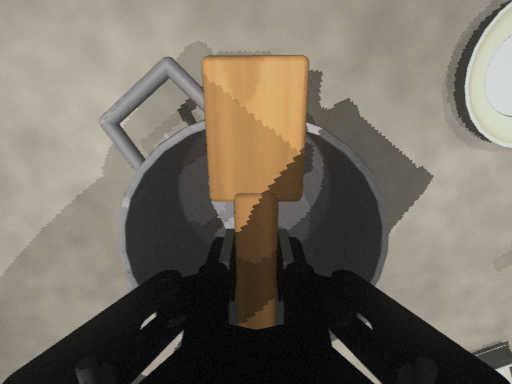

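The spatula is gripped (opening 0.251, about 21 mm). I'll lift it straight up.

Call:
apply_moves:
  commands:
    - {"x":0,"y":0,"z":15,"wx":0,"wy":0,"wz":0,"fingers":0.1}
    - {"x":0,"y":0,"z":40,"wx":0,"wy":0,"wz":0,"fingers":0.1}
    - {"x":0,"y":0,"z":75,"wx":0,"wy":0,"wz":0,"fingers":0.1}
    - {"x":0,"y":0,"z":110,"wx":0,"wy":0,"wz":0,"fingers":0.1}
    - {"x":0,"y":0,"z":130,"wx":0,"wy":0,"wz":0,"fingers":0.1}

```text
t: 3.68
tcp_pos: [0.4439, 0.3481, 0.4011]
orientation: [1.512, 0.981, -1.508]
ft_force: [-0.1, 0.3, -0.9]
gripper_width: 0.253
```

Call:
apply_moves:
  commands:
    - {"x":5,"y":-40,"z":0,"wx":0,"wy":0,"wz":-7,"fingers":0.1}
    - {"x":15,"y":-85,"z":0,"wx":0,"wy":0,"wz":-15,"fingers":0.1}
    - {"x":25,"y":-130,"z":0,"wx":0,"wy":0,"wz":-24,"fingers":0.1}
    - {"x":35,"y":-175,"z":0,"wx":0,"wy":0,"wz":-33,"fingers":0.1}
    - {"x":45,"y":-220,"z":0,"wx":0,"wy":0,"wz":-42,"fingers":0.1}

```text
t: 4.3
tcp_pos: [0.4886, 0.1266, 0.3981]
orientation: [1.992, 0.419, -1.995]
ft_force: [1.2, 0.6, -0.3]
gripper_width: 0.253
```

Call:
apply_moves:
  commands:
    - {"x":7,"y":-45,"z":0,"wx":0,"wy":0,"wz":-8,"fingers":0.1}
    - {"x":14,"y":-90,"z":0,"wx":0,"wy":0,"wz":-15,"fingers":0.1}
    - {"x":20,"y":-130,"z":0,"wx":0,"wy":0,"wz":-20,"fingers":0.1}
    - {"x":22,"y":-150,"z":0,"wx":0,"wy":0,"wz":-20,"fingers":0.1}
    - {"x":22,"y":-150,"z":0,"wx":0,"wy":0,"wz":-20,"fingers":0.1}

```text
t: 4.92
tcp_pos: [0.5107, -0.023, 0.3981]
orientation: [2.185, 0.075, -2.189]
ft_force: [0.4, 0.6, -0.8]
gripper_width: 0.251
```

```bash
python3 shot.py d wrist top side
```

```text
t 4.925 tcp [510.7 -23.  398.1] yaw -86.11 xaxis [-1.6e-03  5.0e-04 -1.0e+00] F [ 0.4  0.6 -0.8] w 0.251
```

View pics/wrist_d.png

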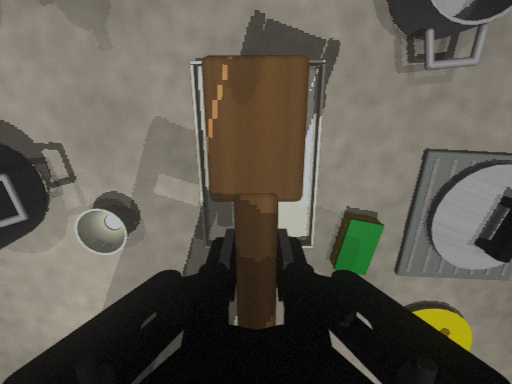

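View pics/side_d.png

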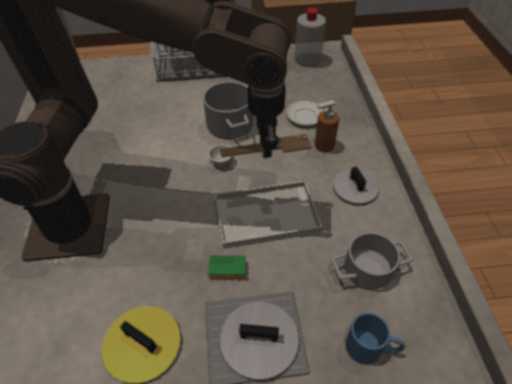

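The spatula is held level over the tray. Tray corners in the wrist view: about (192,62), (325,61), (312,246), (205,247).

Run:
```python
import pickle
from h import *
s,d=pickle.load(open("d.pkl","rb"));c=d["wrist"]
q=ray(c,[(192,62),(325,61),(312,246),(205,247)],0.024)[:,:2]*1000
print(q.round(1),q.mean(0))
for i in range(4): v=q[(i+1)%4]-q[i];print(np.linalg.norm(v).round(1),np.degrees(np.arctan2(v[1],v[0])).round(1))
# top-cam outer corners from initial picture
s0,d0=pickle.load(open("v0.pkl","rb"))
q=ray(d0["top"],np.array([(36,88),(246,74),(265,402),(55,412)])/4.5+[220,140],0.024)[:,:2]*1000
print(q.round(1),q.mean(0))
```

```text
[[ 628.3   61.3]
 [ 639.8  -94. ]
 [ 395.4 -111.5]
 [ 383.1   44.2]] [511.62830424 -25.01590902]
155.7 -85.8
245.0 -175.9
156.1 94.5
245.8 4.0
[[ 624.8   61.6]
 [ 638.5  -96.7]
 [ 392.1 -113.6]
 [ 382.1   42.4]] [509.36980843 -26.55242698]
```

Call:
apply_moves:
  commands:
    - {"x":0,"y":-2.5,"z":-50,"wx":0,"wy":0,"wz":0,"fingers":0.1}
    - {"x":0,"y":-2.5,"z":-100,"wx":0,"wy":0,"wz":0,"fingers":0.1}
    - {"x":0,"y":-2.5,"z":-150,"wx":0,"wy":0,"wz":0,"fingers":0.1}
    - {"x":0,"y":-2.5,"z":-190,"wx":0,"wy":0,"wz":0,"fingers":0.1}
    - {"x":0,"y":-2.5,"z":-210,"wx":0,"wy":0,"wz":0,"fingers":0.1}

```text
t: 5.7
tcp_pos: [0.5097, -0.0229, 0.186]
orientation: [2.18, 0.081, -2.19]
ft_force: [-1.0, -0.5, -0.5]
gripper_width: 0.251
```

Call:
apply_moves:
  commands:
    - {"x":0,"y":0,"z":-5,"wx":0,"wy":0,"wz":0,"fingers":0.1}
    - {"x":0,"y":0,"z":-8,"wx":0,"wy":0,"wz":0,"fingers":0.1}
    - {"x":0,"y":0,"z":-10,"wx":0,"wy":0,"wz":0,"fingers":0.1}
    - {"x":0,"y":0,"z":-11,"wx":0,"wy":0,"wz":0,"fingers":0.1}
    - {"x":0,"y":0,"z":-11,"wx":0,"wy":0,"wz":0,"fingers":0.1}

```text
t: 6.32
tcp_pos: [0.5111, -0.0245, 0.1782]
orientation: [2.186, 0.077, -2.184]
ft_force: [-0.2, 0.8, -0.7]
gripper_width: 0.248
```

```bash
python3 shot.py e side
```

```text
t 6.325 tcp [511.1 -24.5 178.2] yaw -85.96 xaxis [ 1.e-03 -2.e-04 -1.e+00] F [-0.2  0.8 -0.7] w 0.248
```

View pics/side_e.png

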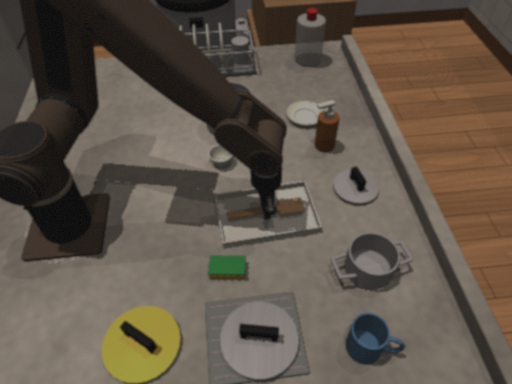

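The spatula is inside the tray just above its floor. I'll lower it slightly further and release.

Call:
apply_moves:
  commands:
    - {"x":0,"y":0,"z":-1.5,"wx":0,"wy":0,"wz":0,"fingers":0.1}
    - {"x":0,"y":0,"z":-2.5,"wx":0,"wy":0,"wz":0,"fingers":0.1}
    - {"x":0,"y":0,"z":-2.5,"wx":0,"wy":0,"wz":0,"fingers":0.4}
    - {"x":0,"y":0,"z":-2.5,"wx":0,"wy":0,"wz":0,"fingers":0.6}
    - {"x":0,"y":0,"z":-2.5,"wx":0,"wy":0,"wz":0,"fingers":0.6}

```text
t: 7.0
tcp_pos: [0.5106, -0.0244, 0.1749]
orientation: [2.185, 0.077, -2.186]
ft_force: [-0.3, 0.0, -0.7]
gripper_width: 0.599
```

Call:
apply_moves:
  commands:
    - {"x":0,"y":0,"z":15,"wx":0,"wy":0,"wz":0,"fingers":0.6}
    - {"x":0,"y":0,"z":50,"wx":0,"wy":0,"wz":0,"fingers":0.6}
    - {"x":0,"y":0,"z":100,"wx":0,"wy":0,"wz":0,"fingers":0.6}
    - {"x":0,"y":0,"z":150,"wx":0,"wy":0,"wz":0,"fingers":0.6}
    - {"x":0,"y":0,"z":200,"wx":0,"wy":0,"wz":0,"fingers":0.6}

```text
t: 7.62
tcp_pos: [0.5105, -0.0243, 0.3777]
orientation: [2.186, 0.077, -2.184]
ft_force: [1.4, -1.0, -0.1]
gripper_width: 0.601
```

```bash
python3 shot.py f wrist
```

```text
t 7.625 tcp [510.5 -24.3 377.7] yaw -85.95 xaxis [ 1.e-03 -1.e-04 -1.e+00] F [ 1.4 -1.  -0.1] w 0.601
```

View pics/wrist_f.png

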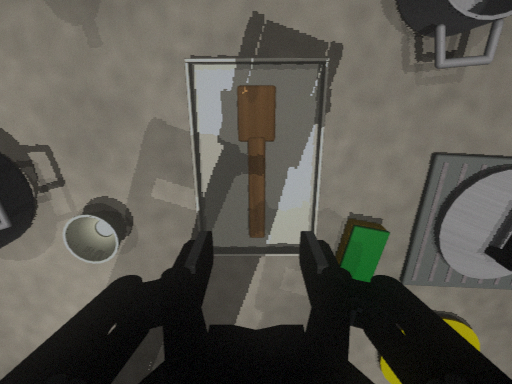

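The spatula lies flat in the tray: blade (257,110), handle end (257,237). Now I'll go over the lid.

Call:
apply_moves:
  commands:
    - {"x":-10,"y":-55,"z":10,"wx":0,"wy":0,"wz":-3,"fingers":0.6}
    - {"x":-20,"y":-110,"z":25,"wx":0,"wy":0,"wz":-6,"fingers":0.7}
    - {"x":-30,"y":-165,"z":25,"wx":0,"wy":0,"wz":-9,"fingers":0.7}
    - {"x":-40,"y":-220,"z":25,"wx":0,"wy":0,"wz":-12,"fingers":0.7}
    - {"x":-50,"y":-275,"z":25,"wx":0,"wy":0,"wz":-15,"fingers":0.7}

```text
t: 8.3
tcp_pos: [0.4601, -0.3009, 0.4011]
orientation: [-2.122, 0.206, 2.119]
ft_force: [-0.0, 0.1, -1.2]
gripper_width: 0.695
```

Call:
apply_moves:
  commands:
    - {"x":-6,"y":-40,"z":0,"wx":0,"wy":0,"wz":-1,"fingers":0.7}
    - {"x":-6,"y":-50,"z":0,"wx":0,"wy":0,"wz":-1,"fingers":0.7}
    - {"x":-6,"y":-50,"z":0,"wx":0,"wy":0,"wz":-1,"fingers":0.7}
    - {"x":-6,"y":-50,"z":0,"wx":0,"wy":0,"wz":-1,"fingers":0.7}

```text
t: 8.8
tcp_pos: [0.4552, -0.3481, 0.4003]
orientation: [-2.112, 0.219, 2.112]
ft_force: [0.1, -0.4, 0.8]
gripper_width: 0.699
```

```bash
python3 shot.py g wrist
```

```text
t 8.8 tcp [ 455.2 -348.1  400.3] yaw -101.87 xaxis [-0.e+00  6.e-04 -1.e+00] F [ 0.1 -0.4  0.8] w 0.699
```

View pics/wrist_g.png

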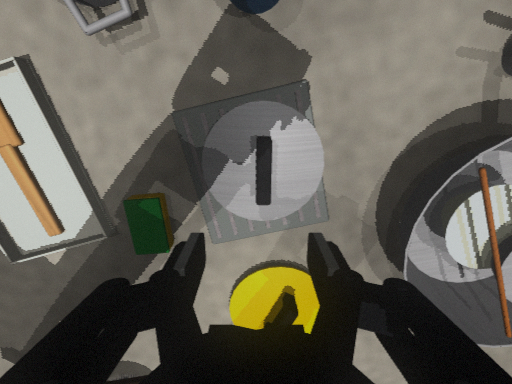

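Run:
```python
import pickle
from h import *
s,d=pickle.load(open("g.pkl","rb"));c=d["wrist"];f=c["frame"]
g=cv2.cvtColor(f,cv2.COLOR_RGB2GRAY)
m=np.zeros_like(g);m[125:215,245:285]=(g[125:215,245:285]<45)*255
cs,_=cv2.findContours(m,0,1);k=max(cs,key=cv2.contourArea).reshape(-1,2)
print(cv2.boundingRect(k))
q=ray(c,k,0.070)[:,:2]*1000
print(cv2.minAreaRect(q.astype(np.float32)))
e=cv2.inRange(g,100,255);
cv2.imwrite("pics/lidz.png",cv2.resize(f[70:250,165:335,::-1],None,fx=3.3,fy=3.3,interpolation=2))
```

```text
(256, 136, 16, 68)
((456.6239013671875, -356.05841064453125), (16.75054359436035, 79.63788604736328), 77.60759735107422)
```

View pics/lidz.png

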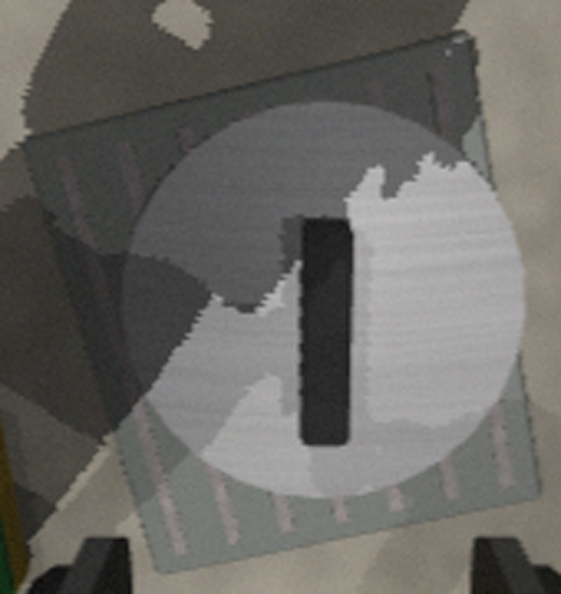

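Run:
```python
import pickle
from h import *
s,d=pickle.load(open("g.pkl","rb"));c=d["wrist"]
b=np.array([165,70])
P=np.array([(125,305),(525,300),(325,100),(325,497),(190,150),(470,170),(185,440),(455,455)])/3.3+b
q=ray(c,P,0.022)[:,:2]*1000
A=np.c_[2*q,np.ones(len(q))];x=np.linalg.lstsq(A,(q**2).sum(1),rcond=None)[0]
print("lid circle",x[:2],np.sqrt(x[2]+x[:2]@x[:2]))
print(ray(c,[(263.5,169.7)],0.07)*1000)
```

```text
lid circle [ 452.03163513 -356.70569375] 81.05883056352906
[[ 457.89668768 -356.81535843   70.        ]]
```

Handle centre is about (457,-356), and the flange circle gives (452,-357). The fingers need to move about 8 mm in -y. I'll descend halfway and look again.

Call:
apply_moves:
  commands:
    - {"x":1,"y":-8,"z":-30,"wx":0,"wy":0,"wz":-0.5,"fingers":0.7}
    - {"x":1,"y":-8,"z":-60,"wx":0,"wy":0,"wz":-0.5,"fingers":0.7}
    - {"x":1,"y":-8,"z":-80,"wx":0,"wy":0,"wz":-0.5,"fingers":0.7}
    - {"x":1,"y":-8,"z":-90,"wx":0,"wy":0,"wz":-0.5,"fingers":0.7}
    - {"x":1,"y":-8,"z":-90,"wx":0,"wy":0,"wz":-0.5,"fingers":0.7}

```text
t: 9.48
tcp_pos: [0.456, -0.3571, 0.3099]
orientation: [-2.106, 0.229, 2.107]
ft_force: [-0.5, -1.1, -0.3]
gripper_width: 0.701
```

```bash
python3 shot.py i wrist
python3 - <<'E'
import pickle
from h import *
s,d=pickle.load(open("i.pkl","rb"));c=d["wrist"];f=c["frame"]
g=cv2.cvtColor(f,cv2.COLOR_RGB2GRAY)
m=np.zeros_like(g);m[100:270,215:305]=(g[100:270,215:305]<42)*255
cv2.imwrite("pics/mi.png",m)
cs,_=cv2.findContours(m,0,1);k=max(cs,key=cv2.contourArea).reshape(-1,2)
print(cv2.boundingRect(k))
for z in (.06,.07): print(cv2.minAreaRect((ray(c,k,z)[:,:2]*1000).astype(np.float32)))
E
```

```text
t 9.475 tcp [ 456.  -357.1  309.9] yaw -102.43 xaxis [-5.e-04  6.e-04 -1.e+00] F [-0.5 -1.1 -0.3] w 0.701
(245, 151, 22, 93)
((453.53814697265625, -355.8689270019531), (17.709657669067383, 85.8510513305664), 78.22709655761719)
((457.16876220703125, -356.6888732910156), (16.9014949798584, 81.93331909179688), 78.22708129882812)
```

View pics/wrist_i.png

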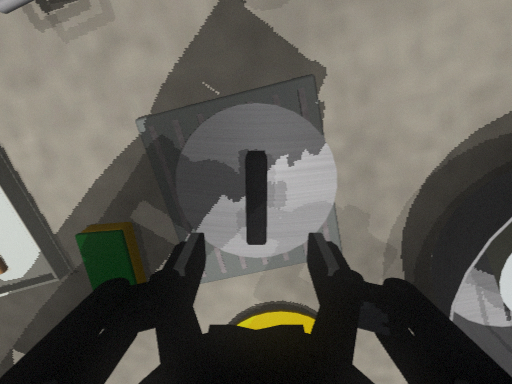

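The handle is centred between the fingers at col 256. I'll descend and grip.

Call:
apply_moves:
  commands:
    - {"x":1,"y":0,"z":-35,"wx":0,"wy":0,"wz":0.5,"fingers":0.7}
    - {"x":1,"y":0,"z":-65,"wx":0,"wy":0,"wz":0.5,"fingers":0.7}
    - {"x":1,"y":0,"z":-85,"wx":0,"wy":0,"wz":0.5,"fingers":0.6}
    - {"x":1,"y":0,"z":-95,"wx":0,"wy":0,"wz":0.5,"fingers":0.5}
    - {"x":1,"y":0,"z":-99,"wx":0,"wy":0,"wz":0.5,"fingers":0.5}

```text
t: 10.15
tcp_pos: [0.4571, -0.3577, 0.2115]
orientation: [-2.112, 0.222, 2.111]
ft_force: [1.0, 0.0, 0.3]
gripper_width: 0.499
```

Call:
apply_moves:
  commands:
    - {"x":0,"y":0,"z":0,"wx":0,"wy":0,"wz":0,"fingers":0.4}
    - {"x":0,"y":0,"z":0,"wx":0,"wy":0,"wz":0,"fingers":0.3}
    - {"x":0,"y":0,"z":0,"wx":0,"wy":0,"wz":0,"fingers":0.2}
    - {"x":0,"y":0,"z":0,"wx":0,"wy":0,"wz":0,"fingers":0.05}
    - {"x":0,"y":0,"z":0,"wx":0,"wy":0,"wz":0,"fingers":0.05}
  squeeze: 60

```text
t: 10.78
tcp_pos: [0.4572, -0.3577, 0.2123]
orientation: [-2.113, 0.222, 2.111]
ft_force: [-1.1, 1.2, 5.4]
gripper_width: 0.206
```

Call:
apply_moves:
  commands:
    - {"x":0,"y":0,"z":5,"wx":0,"wy":0,"wz":0,"fingers":0.05}
    - {"x":0,"y":0,"z":15,"wx":0,"wy":0,"wz":0,"fingers":0.05}
    - {"x":0,"y":0,"z":30,"wx":0,"wy":0,"wz":0,"fingers":0.05}
    - {"x":0,"y":0,"z":50,"wx":0,"wy":0,"wz":0,"fingers":0.05}
    - {"x":0,"y":0,"z":70,"wx":0,"wy":0,"wz":0,"fingers":0.05}

```text
t: 11.4
tcp_pos: [0.457, -0.3575, 0.2832]
orientation: [-2.113, 0.222, 2.111]
ft_force: [0.1, 0.7, -3.2]
gripper_width: 0.206
```

```bash
python3 shot.py j wrist side
```

```text
t 11.4 tcp [ 457.  -357.5  283.2] yaw -101.96 xaxis [ 8.e-04 -1.e-03 -1.e+00] F [ 0.1  0.7 -3.2] w 0.206
```

View pics/wrist_j.png

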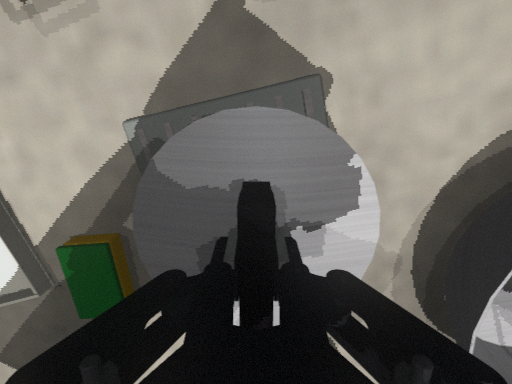

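View pics/side_j.png

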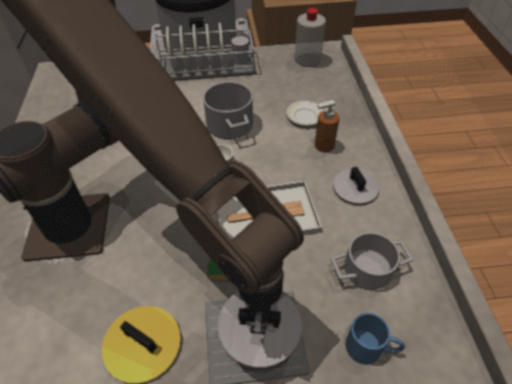

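The lid is held level (opening 0.206, about 17.5 mm, weight roughly 3.5 N). I'll fly high to a spot beside the pot so the wrist camera can see the mouth.

Call:
apply_moves:
  commands:
    - {"x":10,"y":20,"z":40,"wx":0,"wy":0,"wz":7,"fingers":0.05}
    - {"x":25,"y":55,"z":80,"wx":0,"wy":0,"wz":14,"fingers":0.05}
    - {"x":45,"y":95,"z":120,"wx":0,"wy":0,"wz":21,"fingers":0.05}
    - {"x":65,"y":140,"z":155,"wx":0,"wy":0,"wz":28,"fingers":0.05}
    - {"x":85,"y":185,"z":177,"wx":0,"wy":0,"wz":35,"fingers":0.05}

```text
t: 12.12
tcp_pos: [0.5422, -0.171, 0.4606]
orientation: [2.0, 0.409, -1.995]
ft_force: [0.9, 0.3, -4.5]
gripper_width: 0.204
```

Call:
apply_moves:
  commands:
    - {"x":18,"y":48,"z":0,"wx":0,"wy":0,"wz":8,"fingers":0.05}
    - {"x":36,"y":98,"z":0,"wx":0,"wy":0,"wz":16,"fingers":0.05}
    - {"x":54,"y":150,"z":0,"wx":0,"wy":0,"wz":24,"fingers":0.05}
    - {"x":72,"y":202,"z":0,"wx":0,"wy":0,"wz":32,"fingers":0.05}
    - {"x":88,"y":254,"z":0,"wx":0,"wy":0,"wz":40,"fingers":0.05}

```text
t: 12.75
tcp_pos: [0.6301, 0.0833, 0.4577]
orientation: [1.543, 0.952, -1.544]
ft_force: [-0.1, -0.6, -3.1]
gripper_width: 0.2
```

Call:
apply_moves:
  commands:
    - {"x":0,"y":50,"z":0,"wx":0,"wy":0,"wz":0,"fingers":0.05}
    - {"x":0,"y":100,"z":0,"wx":0,"wy":0,"wz":0,"fingers":0.05}
    - {"x":0,"y":140,"z":0,"wx":0,"wy":0,"wz":0,"fingers":0.05}
    - {"x":0,"y":165,"z":0,"wx":0,"wy":0,"wz":0,"fingers":0.05}
    - {"x":0,"y":165,"z":0,"wx":0,"wy":0,"wz":0,"fingers":0.05}

```text
t: 13.38
tcp_pos: [0.6296, 0.248, 0.4576]
orientation: [1.544, 0.95, -1.546]
ft_force: [-0.6, -1.1, -3.3]
gripper_width: 0.202
```

Call:
apply_moves:
  commands:
    - {"x":0,"y":0,"z":0,"wx":0,"wy":0,"wz":0,"fingers":0.05}
    - {"x":0,"y":0,"z":0,"wx":0,"wy":0,"wz":0,"fingers":0.05}

```text
t: 13.62
tcp_pos: [0.6302, 0.2453, 0.4582]
orientation: [1.548, 0.947, -1.548]
ft_force: [0.7, -0.4, -3.9]
gripper_width: 0.201
```

```bash
python3 shot.py k wrist top side
```

```text
t 13.625 tcp [630.2 245.3 458.2] yaw -27.06 xaxis [-1.e-04 -5.e-04 -1.e+00] F [ 0.7 -0.4 -3.9] w 0.201
```

View pics/wrist_k.png

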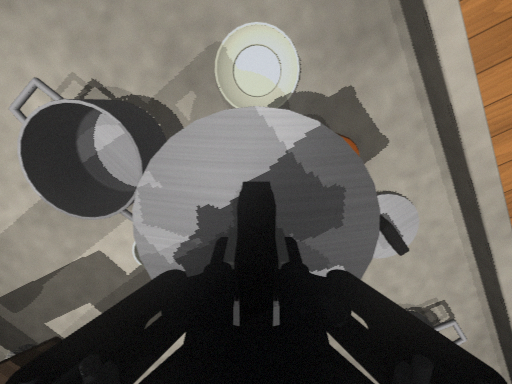

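View pics/top_k.png

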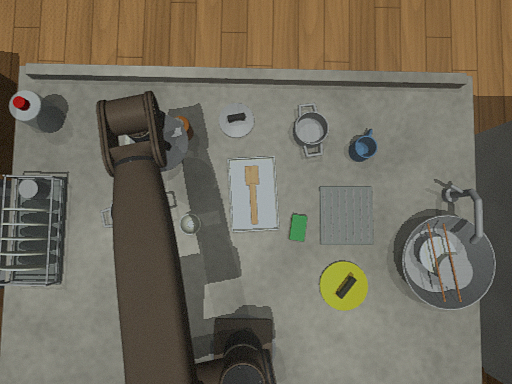

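The wrist view shows the pot mouth at left (about (82,158)) and the lid covering cols 133-380. I'll zoom to fit the rim.

Run:
```python
import pickle
from h import *
s,d=pickle.load(open("k.pkl","rb"));f=d["wrist"]["frame"]
cv2.imwrite("pics/kz.png",cv2.resize(f[70:230,0:200,::-1],None,fx=3.75,fy=3.75,interpolation=2))
cv2.imwrite("pics/kl.png",cv2.resize(f[90:290,120:390,::-1],None,fx=2.9,fy=2.9,interpolation=2))
```

```text
(no output)
```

View pics/kz.png

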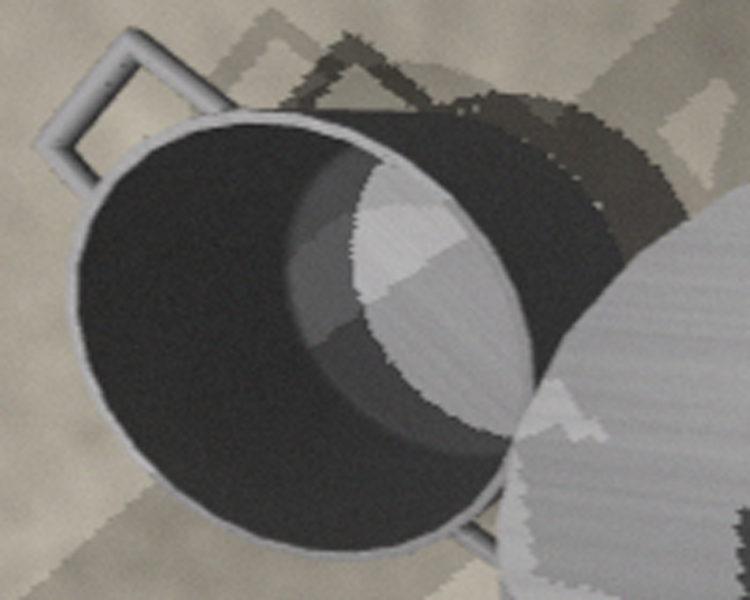

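View pics/kl.png

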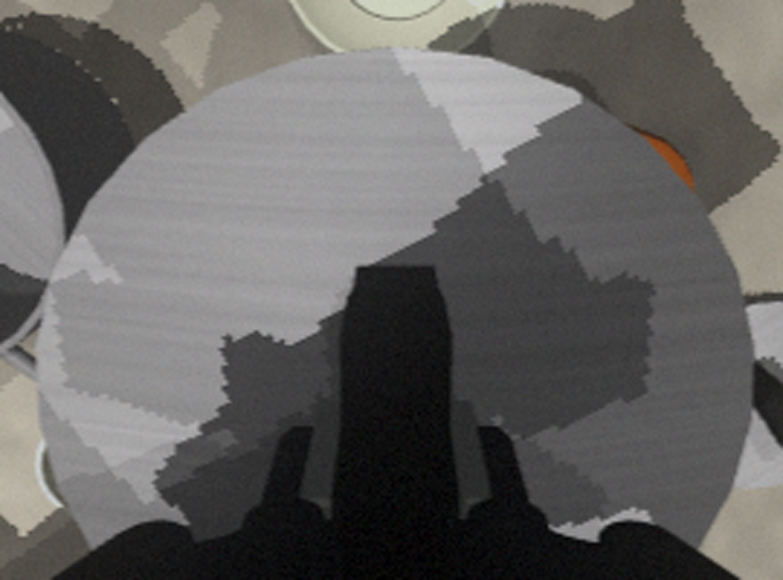

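Run:
```python
import pickle
from h import *
s,d=pickle.load(open("k.pkl","rb"));c=d["wrist"]
def fit(q,rad=None):
    A=np.c_[2*q,np.ones(len(q))];x=np.linalg.lstsq(A,(q**2).sum(1),rcond=None)[0];r=np.sqrt(x[2]+x[:2]@x[:2])
    return x[:2],r,np.abs(np.linalg.norm(q-x[:2],axis=1)-r).max()
rim=np.array([(70,300),(90,400),(150,478),(240,534),(340,555),(430,540),(118,178),(180,130),(250,112),(330,122),(400,155),(470,218),(515,290),(535,370)])/3.75+[0,70]
lid=np.array([(40,385),(67,243),(130,150),(215,88),(300,58),(395,47),(480,57),(580,95),(655,150),(715,230),(752,350),(735,480),(60,470)])/2.9+[120,90]
print("rim",fit(ray(c,rim,0.110)[:,:2]*1000))
for dz in (.188,.190,.192):
    x,r,e=fit(ray(c,lid,s["tcp_pos"][2]-dz)[:,:2]*1000);v=x-s["tcp_pos"][:2]*1000
    print("lid",dz,x,r,e,"offset from tcp",v)
M=R.from_rotvec(s["orientation"]).as_matrix()
print("tool y,z",M[:2,1],M[:2,2])
```

```text
rim (array([443.86654416, 350.42526808]), np.float64(73.48882566231005), np.float64(2.1744010920093757))
lid 0.188 [628.47307887 243.89029336] 79.88915500115135 0.8013508154060389 offset from tcp [-1.69578577 -1.39869924]
lid 0.19 [628.00182298 242.96028936] 80.90552952103738 0.8115458481386071 offset from tcp [-2.16704166 -2.32870324]
lid 0.192 [627.53056708 242.03028536] 81.9219040409224 0.8217408808723832 offset from tcp [-2.63829756 -3.25870724]
tool y,z [ 0.89056747 -0.45485115] [-0.45485114 -0.89056736]
```

The pot mouth is at (444,350) and the lid centre is about (-2,-2) mm from the TCP. The TCP target is therefore (446,352.5), seated at z of about 302.

Call:
apply_moves:
  commands:
    - {"x":-40,"y":23,"z":0,"wx":0,"wy":0,"wz":0,"fingers":0.05}
    - {"x":-85,"y":50,"z":0,"wx":0,"wy":0,"wz":0,"fingers":0.05}
    - {"x":-130,"y":76,"z":-15,"wx":0,"wy":0,"wz":0,"fingers":0.05}
    - {"x":-165,"y":96,"z":-35,"wx":0,"wy":0,"wz":0,"fingers":0.05}
    - {"x":-184,"y":107,"z":-60,"wx":0,"wy":0,"wz":0,"fingers":0.05}

```text
t: 14.4
tcp_pos: [0.4443, 0.3542, 0.3988]
orientation: [1.548, 0.949, -1.544]
ft_force: [1.1, -0.3, -3.2]
gripper_width: 0.195
```

Call:
apply_moves:
  commands:
    - {"x":0,"y":0,"z":-25,"wx":0,"wy":0,"wz":0,"fingers":0.05}
    - {"x":0,"y":0,"z":-45,"wx":0,"wy":0,"wz":0,"fingers":0.05}
    - {"x":0,"y":0,"z":-58,"wx":0,"wy":0,"wz":0,"fingers":0.05}
    - {"x":0,"y":0,"z":-65,"wx":0,"wy":0,"wz":0,"fingers":0.05}
    - {"x":0,"y":0,"z":-65,"wx":0,"wy":0,"wz":0,"fingers":0.05}

```text
t: 15.02
tcp_pos: [0.4462, 0.3534, 0.3331]
orientation: [1.547, 0.948, -1.547]
ft_force: [0.3, 1.1, -4.1]
gripper_width: 0.203
```

```bash
python3 shot.py l wrist side
python3 - <<'E'
import cv2
f=cv2.imread("pics/side_l.png");cv2.imwrite("pics/side_lz.png",cv2.resize(f[30:170,160:330],None,fx=4,fy=4,interpolation=2))
E
```

```text
t 15.025 tcp [446.2 353.4 333.1] yaw -26.99 xaxis [-3.e-04 -1.e-04 -1.e+00] F [ 0.3  1.1 -4.1] w 0.203
```

View pics/side_lz.png

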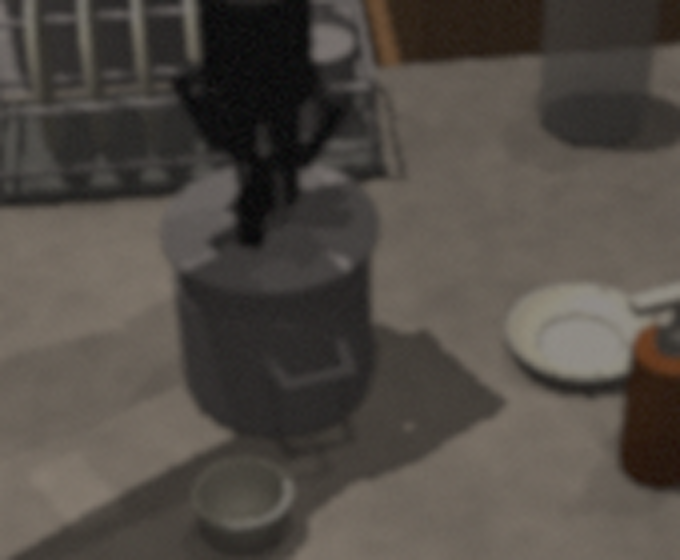

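View pics/wrist_l.png

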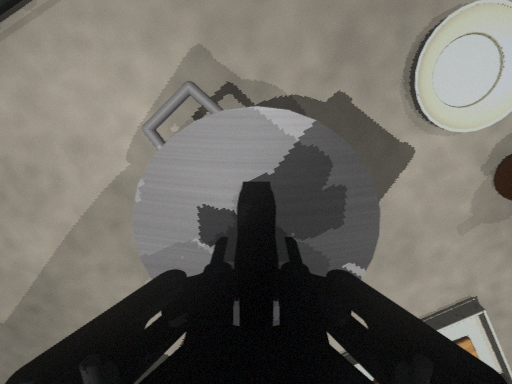

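Run:
```python
import pickle
from h import *
s,d=pickle.load(open("l.pkl","rb"));c=d["side"]
t=np.linspace(0,2*np.pi,200)
for n,(x,y,z,r) in {"rim":(.4439,.3504,.110,.075),"pot low":(.4439,.3504,.06,.075),"foot":(.4439,.3504,0.005,.075),"lid":(.4442,.351,.333-.191,.081)}.items():
    p=proj(c,np.c_[x+r*np.cos(t),y+r*np.sin(t),0*t+z]);p=(p-[160,30])*4
    print(n,p.min(0).round(),p.max(0).round())
```

```text
rim [168. 201.] [368. 324.]
pot low [175. 254.] [369. 378.]
foot [182. 309.] [371. 433.]
lid [155. 161.] [376. 293.]
```

In the side view, the lid and the pot show the same offset from prediction (about +5 zoomed px each), so they are aligned. I'll lower gently.

Call:
apply_moves:
  commands:
    - {"x":-0.5,"y":-0.5,"z":-6,"wx":0,"wy":0,"wz":0,"fingers":0.05}
    - {"x":-0.5,"y":-0.5,"z":-12,"wx":0,"wy":0,"wz":0,"fingers":0.05}
    - {"x":-0.5,"y":-0.5,"z":-16,"wx":0,"wy":0,"wz":0,"fingers":0.05}
    - {"x":-0.5,"y":-0.5,"z":-19,"wx":0,"wy":0,"wz":0,"fingers":0.05}
    - {"x":-0.5,"y":-0.5,"z":-22,"wx":0,"wy":0,"wz":0,"fingers":0.05}

```text
t: 15.75
tcp_pos: [0.4454, 0.3531, 0.311]
orientation: [1.547, 0.949, -1.547]
ft_force: [0.4, 0.4, -3.6]
gripper_width: 0.2
```

Call:
apply_moves:
  commands:
    - {"x":0,"y":0,"z":-1.5,"wx":0,"wy":0,"wz":0,"fingers":0.05}
    - {"x":0,"y":0,"z":-3,"wx":0,"wy":0,"wz":0,"fingers":0.05}
    - {"x":0,"y":0,"z":-4.5,"wx":0,"wy":0,"wz":0,"fingers":0.05}
    - {"x":0,"y":0,"z":-6,"wx":0,"wy":0,"wz":0,"fingers":0.05}

```text
t: 16.25
tcp_pos: [0.4454, 0.3531, 0.3052]
orientation: [1.547, 0.949, -1.547]
ft_force: [-0.1, -0.6, -4.0]
gripper_width: 0.199
```

Call:
apply_moves:
  commands:
    - {"x":0,"y":0,"z":-0.8,"wx":0,"wy":0,"wz":0,"fingers":0.05}
    - {"x":0,"y":0,"z":-1.6,"wx":0,"wy":0,"wz":0,"fingers":0.05}
    - {"x":0,"y":0,"z":-2.2,"wx":0,"wy":0,"wz":0,"fingers":0.05}
    - {"x":0,"y":0,"z":-2.2,"wx":0,"wy":0,"wz":0,"fingers":0.05}

```text
t: 16.75
tcp_pos: [0.4454, 0.3531, 0.303]
orientation: [1.547, 0.949, -1.547]
ft_force: [-0.3, 0.7, -3.4]
gripper_width: 0.202
```

Call:
apply_moves:
  commands:
    - {"x":0,"y":0,"z":-0.5,"wx":0,"wy":0,"wz":0,"fingers":0.05}
    - {"x":0,"y":0,"z":-1,"wx":0,"wy":0,"wz":0,"fingers":0.05}
    - {"x":0,"y":0,"z":-1,"wx":0,"wy":0,"wz":0,"fingers":0.05}

```text
t: 17.12
tcp_pos: [0.4454, 0.3531, 0.3024]
orientation: [1.547, 0.949, -1.546]
ft_force: [-0.2, -0.3, -2.4]
gripper_width: 0.202
```

Contact is beginning: force went from -4 to -2.4 N at z 302.4, where it was expected.

Call:
apply_moves:
  commands:
    - {"x":0,"y":0,"z":-0.5,"wx":0,"wy":0,"wz":0,"fingers":0.05}
    - {"x":0,"y":0,"z":-1,"wx":0,"wy":0,"wz":0,"fingers":0.05}
    - {"x":0,"y":0,"z":-1,"wx":0,"wy":0,"wz":0,"fingers":0.05}

```text
t: 17.5
tcp_pos: [0.4455, 0.3532, 0.3023]
orientation: [1.546, 0.949, -1.547]
ft_force: [-4.2, -3.9, 5.0]
gripper_width: 0.202
```

```bash
python3 -c "
from cell import r
s=r.state();print(s['tcp_pos'],s['ft_force'],s['moment'])"
```

```text
[0.44545454 0.35315537 0.30228834] [-4.18961751 -3.89299868  4.96303582] [-0.34461631  0.57362912 -0.00829203]
```

The lid is seated: z stopped at 302.3 against a predicted 302.3. I'll ease off the load, then open.

Call:
apply_moves:
  commands:
    - {"x":-0.5,"y":-0.5,"z":0.8,"wx":0,"wy":0,"wz":0,"fingers":0.05}
    - {"x":-0.5,"y":-0.5,"z":0.8,"wx":0,"wy":0,"wz":0,"fingers":0.05}
  squeeze: 20

```text
t: 17.75
tcp_pos: [0.4452, 0.3528, 0.3023]
orientation: [1.549, 0.949, -1.545]
ft_force: [-0.4, -0.0, 1.7]
gripper_width: 0.203
```

Call:
apply_moves:
  commands:
    - {"x":0,"y":0,"z":0,"wx":0,"wy":0,"wz":0,"fingers":0.22}
    - {"x":0,"y":0,"z":0,"wx":0,"wy":0,"wz":0,"fingers":0.26}
    - {"x":0,"y":0,"z":0,"wx":0,"wy":0,"wz":0,"fingers":0.35}
    - {"x":0,"y":0,"z":0,"wx":0,"wy":0,"wz":0,"fingers":0.5}
    - {"x":0,"y":0,"z":0,"wx":0,"wy":0,"wz":0,"fingers":0.65}

```text
t: 18.38
tcp_pos: [0.4449, 0.3526, 0.3018]
orientation: [1.547, 0.949, -1.547]
ft_force: [0.7, 0.2, 0.7]
gripper_width: 0.646
```

Call:
apply_moves:
  commands:
    - {"x":0,"y":0,"z":8,"wx":0,"wy":0,"wz":0,"fingers":0.7}
    - {"x":0,"y":0,"z":25,"wx":0,"wy":0,"wz":0,"fingers":0.7}
    - {"x":0,"y":0,"z":60,"wx":0,"wy":0,"wz":0,"fingers":0.7}
    - {"x":0,"y":0,"z":100,"wx":0,"wy":0,"wz":0,"fingers":0.7}
    - {"x":0,"y":0,"z":140,"wx":0,"wy":0,"wz":0,"fingers":0.7}

```text
t: 19.0
tcp_pos: [0.4447, 0.3525, 0.4447]
orientation: [1.548, 0.949, -1.545]
ft_force: [0.5, 0.6, -0.1]
gripper_width: 0.696
```

```bash
python3 shot.py m wrist side top
python3 - <<'E'
import cv2
f=cv2.imread("pics/side_m.png");cv2.imwrite("pics/side_mz.png",cv2.resize(f[60:170,170:300],None,fx=5,fy=5,interpolation=2))
E
```

```text
t 19.0 tcp [444.7 352.5 444.7] yaw -26.96 xaxis [ 1.7e-03  9.0e-04 -1.0e+00] F [ 0.5  0.6 -0.1] w 0.696
```

View pics/side_mz.png

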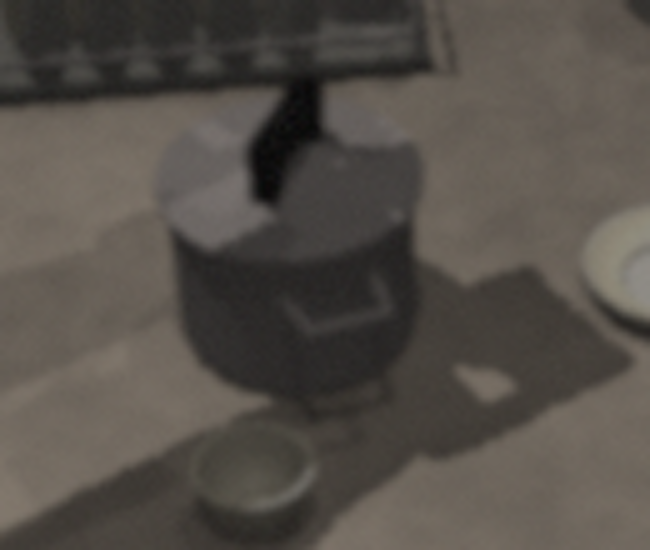

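View pics/wrist_m.png

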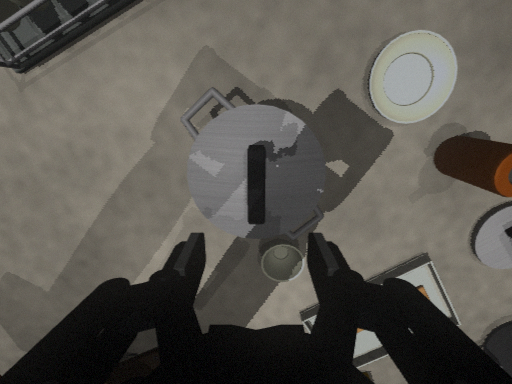

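The lid looks seated and level. I'll do one numeric check and a look at the tray.

Run:
```python
import pickle
from h import *
s,d=pickle.load(open("m.pkl","rb"));c=d["side"]
t=np.linspace(0,2*np.pi,200)
for z in (.105,.111,.117,.123):
    p=proj(c,np.c_[.4439+.081*np.cos(t),.3504+.081*np.sin(t),0*t+z]);p=(p-[170,60])*5
    print(z,p.min(0).round(),p.max(0).round())
c=d["wrist"];f=c["frame"];g=cv2.cvtColor(f,cv2.COLOR_RGB2GRAY)
m=np.zeros_like(g);m[130:235,235:280]=(g[130:235,235:280]<42)*255
cs,_=cv2.findContours(m,0,1);k=max(cs,key=cv2.contourArea).reshape(-1,2)
print("handle top",cv2.minAreaRect((ray(c,k,.160)[:,:2]*1000).astype(np.float32)))
f=d["top"]["frame"];cv2.imwrite("pics/top_mz.png",cv2.resize(f[80:300,80:400,::-1],None,fx=2.4,fy=2.4,interpolation=2))
```

```text
0.105 [151. 103.] [421. 269.]
0.111 [150.  95.] [420. 261.]
0.117 [148.  87.] [420. 253.]
0.123 [147.  78.] [420. 244.]
handle top ((444.5180969238281, 353.8392028808594), (81.39888000488281, 16.70060920715332), 62.742313385009766)
```

View pics/top_mz.png

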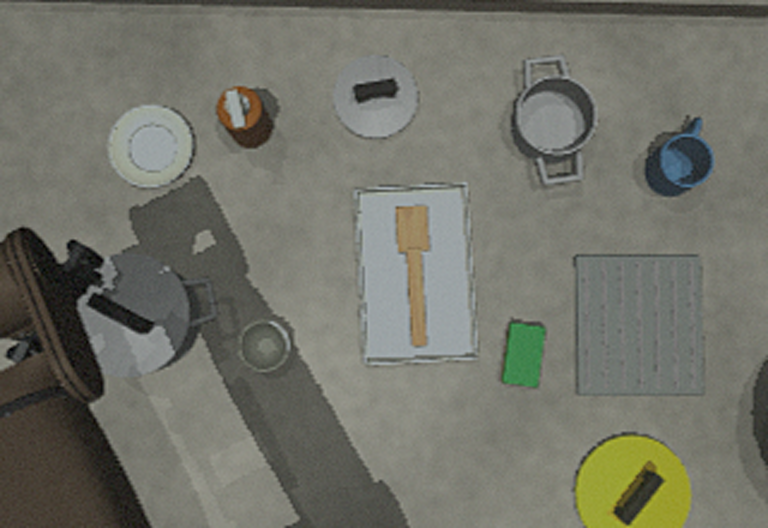

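View pics/side_m.png

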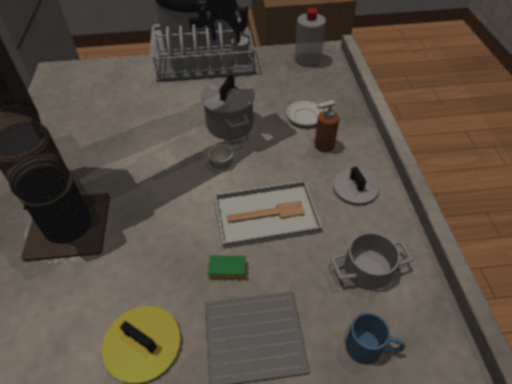

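The flange sits at rim height: observed rows 92-262 match z≈0.111, which predicts 95-261. Everything else is where it was, so I'll hand in.

```bash
python3 -c "
from cell import r
print(r.sign_off())"
```

```text
the job is handed in; nothing more can be done
None
```

I took the spatula off the pot and laid it flat in the white tray. Then I put the large lid on the pot and lowered it gently, with about 5 N at contact. I let go, pulled clear and handed in at about 19 s.

**Last checks that agreed:**
- **Lid height:** the lid stopped at the predicted height (302.3 mm at the arm's flange). Its flange in the side view matches rim height.
- **Lid level:** it looks level in the side and wrist views.
- **Pot:** its mouth measured the same after the spatula was lifted off as before. After the lid went on I checked it only by eye.
- **Tray and other things:** the spatula lies inside the tray, and the other things look unmoved by eye in the final pictures.

**What disagreed or was less than ideal:**
- **First measurements:** the top and side cameras differed by about 7 mm, so I used the wrist camera instead. It still showed the lid's handle about 3–5 mm off the lid's centre.
- **Lid centring:** the final handle position reads about 3 mm from the measured pot centre, within the 4.5 mm play.
- **Sideways force:** the sideways force reached about 4 N in both x and y as the lid seated. It was gone before I let go.
- **Spatula:** by my estimate it dropped the last 10 mm or so into the tray, because the fingertips reach below it.

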